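# Set the clay slicer's telescoping stop one hole further out

## Task

Set the length stop of the clay slicer one hole further out: press the red button down, slide the tube outwards and let the button pop up into the next hole (the one in the brass plate, not the one beyond). Do not force the button sideways against the edge of a hole: stop pushing gently as soon as it catches. Then swing the yellow-tipped clamp lever all the way over towards the button, and leave the other things on the table where they are.

Things in the scene. Friction and masses are not known exactly. Their poses are not given: they have to be found in the camera images.
- cutter: Clay slicer, fixed to the table: a board (18 mm thick, x -120 to 420, y -80 to 80 mm) with a 44 mm square aluminium outer tube (x -100 to 100, its top 74 mm above the table), a black clamp collar (x 96 to 130, 82 mm high) and a clay block (115 mm high). Origin: on the table under the middle of the outer tube. Its x axis runs along the tube, OUTWARDS (the way the tube slides, towards the clay); z is up.
- home_hole (a point): Centre of the home hole, in the top face of the outer tube, 60 mm from the cutter's origin against its x. A 10 mm slot joins three holes, each 17 mm long, 18 mm wide: this one, the next one in a brass plate that was screwed on by hand 34 to 46 mm further outwards (to be felt or seen), and a far hole 85 mm outwards of this one.
- lever_hinge (a point): Hinge of the clamp lever, on the tube's centre line at x = 113 mm of the cutter, 94 mm above the table; its axis lies level, across the tube.
- tube (a joint): How far the steel inner tube (with the green stop plate and the red button) is slid outwards from the home hole, m: 0 = centred in the home hole, 0.085 = centred in the far hole. Sliding it takes about 1.5 N while the button is held right down, and 4 to 7 N while the button rubs under the wall; a button caught in a hole stops it dead.
- button (a joint): How far the red button is pressed down, m: 0 = fully up (locked in a hole); at 0.007 its locking block is just below the tube wall and the tube can slide (the wall then keeps it at 0.007 until it comes under a hole); 0.010 = end of its travel. The spring takes about 4 N at 0, 7 N at 0.007, 8 N at 0.010.
- button_top (a point): Centre of the top of the red button: an upright cylinder 22 mm across, 20 mm tall, on a thin stem, its top 104 mm above the table when up. It travels with the tube. The locking block below it is 14 mm long, so it has 1.5 mm of play each way in a hole. The fingers can push on the button's top or on its sides.
- lever (a joint): Swing of the clamp lever, rad: starts at 0 to 0.25, leaning outwards (away from the button); 0.65 is upright; 1.3 is all the way over towards the button, at its stop. It stays where it is left; turning it takes about 1.3 N at its ball.
- lever_ball (a point): Centre of the yellow ball, 24 mm across, at the end of the clamp lever, 65 mm from its hinge; the black stem is 10 mm thick.
- rib: Flat wooden rib (90 x 50 x 8 mm) lying on the slicer's board beside the tube; origin under its centre. Not to be moved.
- mug: Glazed mug with a handle, 76 mm across, 90 mm high; origin under its centre. Not to be moved.
- glaze: White jar with a black lid, 72 mm across, 90 mm high; origin under its centre. Not to be moved.
- spray: Clear bottle with a blue cap, 64 mm across, 180 mm high; origin under its centre. Not to be moved.
- batten: Long wooden batten, 300 x 30 x 12 mm, lying at the back; origin under its centre. Not to be moved.
- brush: Brush, 200 mm long, wooden handle 20 mm thick; origin under its middle. Not to be moved.
- cutter_ring: Steel ring cutter, 70 mm across, 30 mm high; origin under its centre. Not to be moved.

How it is judged:
On the way, in this order (a step that is already met when the one before it is completed fails the run):
1. the button is pressed down and the tube is slid off the home hole (value of joint each of button, tube above 0.005 m and value of joint tube below 0.032 m), for 0.1 s.
2. the button has popped up in the next hole (value of joint button below 0.002 m and value of joint tube between 0.03 and 0.05 m), for 0.2 s.
At the end, for the whole second after the job is handed in: The button is up (pressed by less than 2 mm) in the next hole, that is with the tube 30 to 50 mm out and at rest, and the clamp lever is over at 1.1 rad or more (its stop is at 1.3) (all of step 2 and velocity of joint tube between -0.01 and 0.01 m/s and value of joint lever above 1.1 rad); the robot touches nothing.
It fails at once if the locking block is forced against the edge of a hole with more than 20 N (contact force between tube and cutter above 20 N or contact force between tube and strike above 20 N).
It fails at once if the rib, mug, jar, bottle, batten, brush or ring is moved by more than 20 mm (distance of any of rib, mug, glaze, spray, batten, brush, cutter_ring from where it was at the start of the episode above 0.02 m).
It also fails if it takes over 48 s, if anything falls off the work surface, if the arm or the gripper's body presses on something with over 40 N, if the wrist force passes 120 N, or if a joint passes its speed limit or range.

## Robot

A 6-joint arm with a two-finger parallel gripper is mounted at the origin on the work surface. World frame = base frame: x ahead of the robot, y to its left, z up, the work surface at z = 0. Lengths are in m, angles in rad, forces in N, time in s.
With the tool pointing down it reaches from about 0.325 to 0.875 m from the base axis. Payload 4.4 kg.
Tool frame: the origin (TCP) lies midway between the tips of the shut fingers; the grasp point (between the pads) lies 19 mm behind it (ctrl.grasp_offset is the distance from the TCP to the grasp point, in m); y points along the fingers, z is the direction in which the jaws open and shut, and the axes are right-handed (so a half turn about y gives the same grasp; the last joint's range is limited). The gripper opens to 85 mm and grips with 20 to 120 N. Pads are 22 mm wide; open, the fingers measure 114 mm over their backs; the gripper's body (76 mm by 85 mm) begins 54 mm behind the grasp point. The pads swing forward as they close: fully open they stand 13 mm farther back than shut.
Start: joints at [-1.335, 0.207, 1.542, -0, 1.393, -0.15], TCP at [0.216, -0.533, 0.231] pointing down, gripper open.
Joint ranges: [-2.73, 2.73], [-0.86, 2.22], [0.23, 2.46], [-1.11, 4.25], [0.08, 2.63], [-2.82, 2.82]. Speed limits (rad/s): [2.79, 2.79, 3.14, 3.14, 3.14, 3.14].

## Interface

Orientations are given as a unit quaternion [w, x, y, z].
In Python, from workcell import ctrl gives the robot as it stands.
- The arm moves only by the tool servo_tool, never from a script. Its argument "motion" is a list of rows, each an object of numbers: "wx", "wy", "wz": the turn, a rotation vector about the world's x, y, z in rad; "tx", "ty", "tz": the shift along the world's x, y, z in m; "claw": the opening, from 0 (shut) to 1 (fully open). In form: [{"wx": .., "wy": .., "wz": .., "tx": .., "ty": .., "tz": .., "claw": ..}, ...]. A call has 1 to 12 rows; each row shifts and turns the commanded pose from where the row before left it; what a row does not reach is not made up. A row lasts 1/12 s, in which the tool goes at most 41.7 mm and 7.16 degrees, less where a joint would pass 70% of its speed; a pose out of reach is approached as far as the arm can. A call with a gripper value outside its range is refused whole. The fingers move at their own pace and stop on an object; "grip_force" is the grip in N (left out, the last holds). Time passes only in rows, so rows that do not move let the fingers close. It gives the time, the measured TCP pose, the force and the opening at its end, in the units of the state.
- ctrl.read_state(): the state, without advancing time (a new reading comes with each control period).
- ctrl.read_camera(name): name is "side" or "top"; returns a dict with "frame" (420x560x3 uint8, blue, green, red), "intrinsics" (3x3 intrinsics, pixels), "D" ([k1, k2, p1, p2, k3] as OpenCV has them; the pictures are not rectified), "R" (3x3) and "t" (3): a world point X has camera coordinates R X + t. Camera axes: x right, y down, z forward; pixel columns grow to the right and rows downward; lengths in m; the calibration is good to about 2 mm. A picture is of the moment at which its call begins. There is no depth.
- ctrl.finish_job(): hands the job in, once; it reports no verdict.
Trained networks look in the newest picture that a camera, given by its name, has taken for a name from the list of things; names that differ only in an ending like _2 or _b are one class to them, and where a whole thing is asked for, a point or a joint stands for the part that bears it (a point fixed in the world has none). Each returns a list of dicts, best first, with "score" (0 to 1); they miss things now and then, are a little off and sometimes report something else, mostly with a low value. They report only what shows in the picture. A call takes as long as a camera call.
- ctrl.search_frame(camera, label): "point" ([x, y, z] in m, in world coordinates, good to about 4 mm: the middle of the surface that is visible of it).
- ctrl.pinpoint(camera, label): "point" ([x, y, z] in m, in world coordinates, good to about 4 mm: a listed point, or the origin of a listed thing).
The state is a dict: "time_s": time; "q": joint angles; "dq": joint speeds; "effort": joint torques, N m; "tcp_pos": TCP position; "eef_rot": TCP orientation; "contact_force": force on the tool from outside, world axes, zero at the start; "ft_torque": the same for the moment, N m; "gripper_width": finger opening in m.
Only numpy, scipy, OpenCV 4.12 (cv2) and the standard library are available. Lean on these libraries where they do the work, as an engineer would, in place of code of your own. Each camera call takes 0.05 s, during which the arm holds its last target.

## Working session

There is one attempt and no reset: what is moved stays moved. The work goes in short steps, Python scripts to look and compute and a tool call to move; the robot and the scene stay as the last step left them, time stands still between calls to the robot, and variables do not carry over. Pictures are saved under pics/ and viewed, and the job is handed in when it is done.

Besides the shell and the picture viewer there is one more tool, called after "Emit:" by a JSON object that holds its "api" and its "payload". servo_tool: Moves the arm, as the interface text tells. Its arguments: {"type":"object","properties":{"motion":{"type":"array"},"grip_force":{"type":"number"}},"required":["motion"]}

```bash
ls; mkdir -p pics; python3 - <<'E'
from workcell import ctrl
import cv2
s=ctrl.read_state()
for k,v in s.items(): print(k,v)
for c in("side","top"):
    r=ctrl.read_camera(c); cv2.imwrite(f"pics/{c}0.png",r["frame"])
    print(c,r["intrinsics"],r["D"],r["R"],r["t"])
    for l in ["home_hole","button_top","lever_hinge","lever_ball","cutter"]:
        print(l,[(d["score"],d["point"]) for d in ctrl.pinpoint(c,l)][:2])
E
```

```text
pics
time_s 0.0
q [-1.33547095e+00  2.07413528e-01  1.54295301e+00 -2.28631870e-07
  1.39349316e+00 -1.50486981e-01]
dq [-0.00047442 -0.00052602  0.0009816   0.00030128  0.00010633  0.00112014]
effort [ 1.99824694e-04 -3.83034897e+01 -2.91596478e+01 -3.16595970e-04
  1.04116264e-02  1.55646546e-05]
tcp_pos [ 0.21619837 -0.53199526  0.23012988]
eef_rot [ 0.13552669 -0.13559483  0.69479117 -0.69318958]
contact_force [-0.71511494 -0.04931161  0.52851132]
ft_torque [ 0.01407615  0.00396433 -0.04910756]
gripper_width 0.0850304255773858
side [[530.89916764   0.         278.57758612]
 [  0.         530.89916764 208.41186277]
 [  0.           0.           1.        ]] [-0.05648931  0.          0.          0.          0.        ] [[ 0.99380577 -0.10997104  0.01601456]
 [-0.04167144 -0.50235418 -0.86365721]
 [ 0.10302226  0.85764016 -0.50382513]] [-0.57239012  0.07095683  1.33297482]
home_hole [(0.73, [0.5324, -0.0437, 0.0731])]
button_top [(0.61, [0.5282, -0.0448, 0.1092])]
lever_hinge [(0.73, [0.5433, 0.1253, 0.0915])]
lever_ball [(0.52, [0.5404, 0.166, 0.1467])]
cutter [(0.8, [0.539, 0.0158, 0.0012])]
top [[386.07564255   0.         277.4356675 ]
 [  0.         386.07564255 204.48612702]
 [  0.           0.           1.        ]] [0.02213751 0.         0.         0.         0.        ] [[-0.01945544 -0.99965308 -0.01775421]
 [-0.99792797  0.020505   -0.06098615]
 [ 0.06132904  0.01653092 -0.9979807 ]] [-0.09003695  0.54930023  0.98779365]
home_hole [(0.71, [0.5337, -0.0456, 0.0747])]
button_top [(0.46, [0.5288, -0.0436, 0.1008])]
lever_hinge [(0.69, [0.5428, 0.1264, 0.0928])]
lever_ball [(0.45, [0.5444, 0.1652, 0.1471])]
cutter [(0.71, [0.5345, 0.0168, -0.0005])]
```

View pics/side0.png

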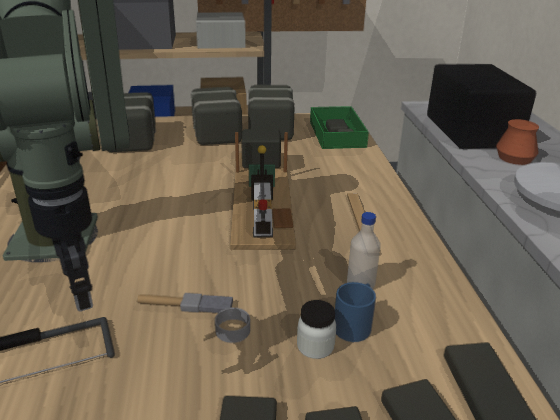

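View pics/top0.png

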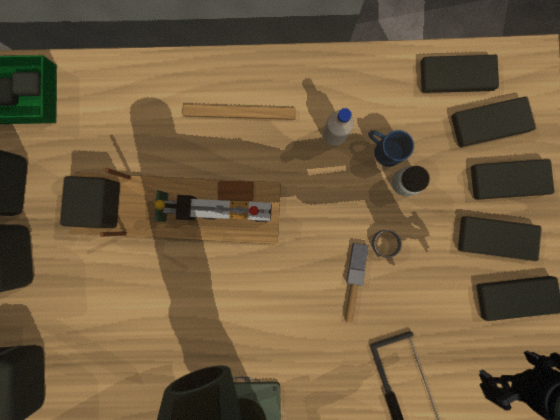

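```bash
cat > h.py <<'E'
import numpy as np, cv2
from scipy.spatial.transform import Rotation as R
from workcell import ctrl
def proj(r,X):
    rv,_=cv2.Rodrigues(np.array(r["R"]));p,_=cv2.projectPoints(np.array(X,float).reshape(-1,3),rv,np.array(r["t"],float),np.array(r["intrinsics"]),np.array(r["D"],float));return p.reshape(-1,2)
def ray(r,uv,z):
    n=cv2.undistortPoints(np.array([[uv]],float),np.array(r["intrinsics"]),np.array(r["D"],float)).ravel()
    Rm=np.array(r["R"]);c=-Rm.T@np.array(r["t"]);d=Rm.T@np.array([n[0],n[1],1]);return c+d*(z-c[2])/d[2]
def rot(s):
    q=s["eef_rot"];return R.from_quat([q[1],q[2],q[3],q[0]])
E
python3 - <<'E'
from h import *
s=ctrl.read_state(); print(rot(s).as_matrix().round(3))
a=cv2.imread("pics/side0.png")[130:260,210:330];b=cv2.imread("pics/top0.png")[165:245,140:290]
cv2.imwrite("pics/s0z.png",cv2.resize(a,None,fx=4.6,fy=4.6,interpolation=cv2.INTER_CUBIC))
cv2.imwrite("pics/t0z.png",cv2.resize(b,None,fx=5,fy=5,interpolation=cv2.INTER_CUBIC))
E
```

```text
[[-0.927  0.     0.376]
 [-0.376 -0.    -0.927]
 [ 0.    -1.     0.   ]]
```

View pics/s0z.png

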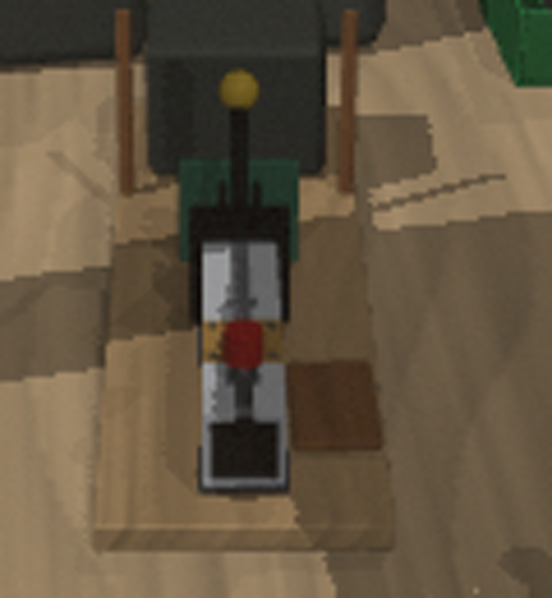

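View pics/t0z.png

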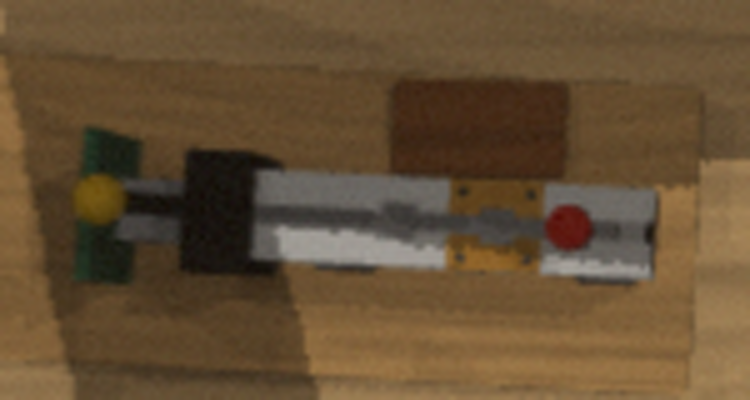

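```bash
python3 - <<'E'
from h import *
r=ctrl.read_camera("top")
f=lambda x,y,z:ray(r,(140+(x+.5)/5-.5,165+(y+.5)/5-.5),z)
b=f(568,227,.104);n=f(497,226,.074);fa=f(401,215,.074);p1=f(450,222,.074);p2=f(543,228,.074);ball=f(99,200,.146)
for k,v in dict(button=b,next=n,far=fa,pl1=p1,pl2=p2,ball=ball,ribcorner=f(392,170,.026),tubeend=f(655,232,.074)).items(): print(k,v.round(4))
u=(fa-b)[:2];print(np.linalg.norm(u),np.arctan2(u[0],u[1]))
print([np.linalg.norm((n-fa)[:2])])
for l in ["button_top","lever_ball","home_hole","lever_hinge","cutter"]:
  for c in("top","side"): print(c,l,[(d["score"],d["point"]) for d in ctrl.pinpoint(c,l)][:1])
E
```

```text
button [ 0.5301 -0.0447  0.104 ]
next [ 0.5327 -0.0075  0.074 ]
far [0.5391 0.0396 0.074 ]
pl1 [0.5351 0.0155 0.074 ]
pl2 [ 0.5313 -0.0301  0.074 ]
ball [0.5446 0.1648 0.146 ]
ribcorner [0.5651 0.052  0.026 ]
tubeend [ 0.5282 -0.0849  0.074 ]
0.08478750703999736 0.10652817195220404
[np.float64(0.04751626156676805)]
top button_top [(0.55, [0.5315, -0.0438, 0.0996])]
side button_top [(0.61, [0.5282, -0.0448, 0.1092])]
top lever_ball [(0.48, [0.5415, 0.1666, 0.1462])]
side lever_ball [(0.52, [0.5404, 0.166, 0.1467])]
top home_hole [(0.95, [0.5301, -0.0435, 0.0715])]
side home_hole [(0.73, [0.5324, -0.0437, 0.0731])]
top lever_hinge [(0.64, [0.5442, 0.1286, 0.0899])]
side lever_hinge [(0.73, [0.5433, 0.1253, 0.0915])]
top cutter [(0.93, [0.5369, 0.015, -0.0004])]
side cutter [(0.8, [0.539, 0.0158, 0.0012])]
```

Emit:
{"api": "servo_tool", "payload": {"motion": [{"tx":0.0157,"ty":0.0244,"wz":0.0555,"claw":0},{"tx":0.0157,"ty":0.0244,"wz":0.0555,"claw":0},{"tx":0.0157,"ty":0.0244,"wz":0.0555,"claw":0},{"tx":0.0157,"ty":0.0244,"wz":0.0555,"claw":0},{"tx":0.0157,"ty":0.0244,"wz":0.0555,"claw":0},{"tx":0.0157,"ty":0.0244,"wz":0.0555,"claw":0},{"tx":0.0157,"ty":0.0244,"wz":0.0555,"claw":0},{"tx":0.0157,"ty":0.0244,"wz":0.0555,"claw":0},{"tx":0.0157,"ty":0.0244,"wz":0.0555,"claw":0},{"tx":0.0157,"ty":0.0244,"wz":0.0555,"claw":0}]}}

```text
validation failed for argument at $.mo...
```

Emit:
{"api": "servo_tool", "payload": {"motion": [{"tx":0.0157,"ty":0.0244,"wz":0.0555,"claw":0},{"tx":0.0157,"ty":0.0244,"wz":0.0555,"claw":0},{"tx":0.0157,"ty":0.0244,"wz":0.0555,"claw":0},{"tx":0.0157,"ty":0.0244,"wz":0.0555,"claw":0},{"tx":0.0157,"ty":0.0244,"wz":0.0555,"claw":0},{"tx":0.0157,"ty":0.0244,"wz":0.0555,"claw":0},{"tx":0.0157,"ty":0.0244,"wz":0.0555,"claw":0,"tz":-0.01},{"tx":0.0157,"ty":0.0244,"wz":0.0555,"claw":0,"tz":-0.02},{"tx":0.0157,"ty":0.0244,"wz":0.0555,"claw":0,"tz":-0.02},{"tx":0.0157,"ty":0.0244,"wz":0.0555,"claw":0,"tz":-0.02},{"tz":-0.02},{"tz":-0.015},{"claw":0}]}}

```text
validation failed for argument at $.mo...
```

Emit:
{"api": "servo_tool", "payload": {"motion": [{"wx":0,"wy":0,"wz":0.0555,"tx":0.0157,"ty":0.0244,"tz":0,"claw":0},{"wx":0,"wy":0,"wz":0.0555,"tx":0.0157,"ty":0.0244,"tz":0,"claw":0},{"wx":0,"wy":0,"wz":0.0555,"tx":0.0157,"ty":0.0244,"tz":0,"claw":0},{"wx":0,"wy":0,"wz":0.0555,"tx":0.0157,"ty":0.0244,"tz":0,"claw":0},{"wx":0,"wy":0,"wz":0.0555,"tx":0.0157,"ty":0.0244,"tz":0,"claw":0},{"wx":0,"wy":0,"wz":0.0555,"tx":0.0157,"ty":0.0244,"tz":0,"claw":0},{"wx":0,"wy":0,"wz":0.0555,"tx":0.0157,"ty":0.0244,"tz":0,"claw":0},{"wx":0,"wy":0,"wz":0.0555,"tx":0.0157,"ty":0.0244,"tz":0,"claw":0},{"wx":0,"wy":0,"wz":0.0555,"tx":0.0157,"ty":0.0244,"tz":0,"claw":0},{"wx":0,"wy":0,"wz":0.0555,"tx":0.0157,"ty":0.0244,"tz":0,"claw":0}]}}

```text
time_s: 1.98
tcp_pos: [0.3739, -0.2875, 0.2315]
eef_rot: [-0.321, 0.321, -0.63, 0.63]
contact_force: [1.0, 0.5, 0.9]
gripper_width: -0.0002
```

Emit:
{"api": "servo_tool", "payload": {"motion": [{"wx":0,"wy":0,"wz":0.0555,"tx":0.0157,"ty":0.0244,"tz":0,"claw":0},{"wx":0,"wy":0,"wz":0.0555,"tx":0.0157,"ty":0.0244,"tz":0,"claw":0},{"wx":0,"wy":0,"wz":0.0555,"tx":0.0157,"ty":0.0244,"tz":0,"claw":0},{"wx":0,"wy":0,"wz":0.0555,"tx":0.0157,"ty":0.0244,"tz":0,"claw":0},{"wx":0,"wy":0,"wz":0.0555,"tx":0.0157,"ty":0.0244,"tz":0,"claw":0},{"wx":0,"wy":0,"wz":0.0555,"tx":0.0157,"ty":0.0244,"tz":0,"claw":0},{"wx":0,"wy":0,"wz":0.0555,"tx":0.0157,"ty":0.0244,"tz":-0.02,"claw":0},{"wx":0,"wy":0,"wz":0.0555,"tx":0.0157,"ty":0.0244,"tz":-0.02,"claw":0},{"wx":0,"wy":0,"wz":0.0555,"tx":0.0157,"ty":0.0244,"tz":-0.02,"claw":0},{"wx":0,"wy":0,"wz":0.0555,"tx":0.0157,"ty":0.0244,"tz":-0.02,"claw":0},{"wx":0,"wy":0,"wz":0,"tx":0,"ty":0,"tz":-0.02,"claw":0},{"wx":0,"wy":0,"wz":0,"tx":0,"ty":0,"tz":-0.015,"claw":0}]}}

```text
time_s: 2.98
tcp_pos: [0.5303, -0.0429, 0.1145]
eef_rot: [0.481, -0.482, 0.518, -0.517]
contact_force: [0.2, -0.6, -1.0]
gripper_width: 0.0001
```

```bash
python3 - <<'E'
from h import *
s=ctrl.read_state();print(s["tcp_pos"],s["contact_force"],rot(s).as_matrix().round(3)[:,2])
r=ctrl.read_camera("side");a=r["frame"][130:260,210:330]
cv2.imwrite("pics/s1z.png",cv2.resize(a,None,fx=4.6,fy=4.6,interpolation=cv2.INTER_CUBIC))
E
```

```text
[ 0.5303023  -0.04286022  0.11452444] [ 0.19239015 -0.62163432 -1.00877069] [ 0.997 -0.072 -0.002]
```

View pics/s1z.png

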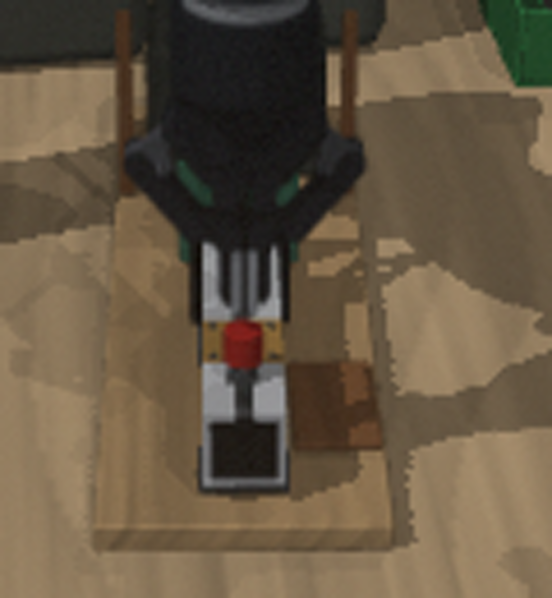

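Emit:
{"api": "servo_tool", "payload": {"motion": [{"wx":0,"wy":0,"wz":0,"tx":0,"ty":-0.0015,"tz":-0.006,"claw":0},{"wx":0,"wy":0,"wz":0,"tx":0,"ty":0,"tz":-0.004,"claw":0},{"wx":0,"wy":0,"wz":0,"tx":0,"ty":0,"tz":-0.003,"claw":0},{"wx":0,"wy":0,"wz":0,"tx":0,"ty":0,"tz":-0.002,"claw":0},{"wx":0,"wy":0,"wz":0,"tx":0,"ty":0,"tz":0,"claw":0}]}}

```text
time_s: 3.45
tcp_pos: [0.5311, -0.0469, 0.1025]
eef_rot: [-0.481, 0.48, -0.518, 0.519]
contact_force: [-1.4, -0.4, 4.1]
gripper_width: -0.0
```

Emit:
{"api": "servo_tool", "payload": {"motion": [{"wx":0,"wy":0,"wz":0,"tx":0,"ty":0,"tz":-0.003,"claw":0},{"wx":0,"wy":0,"wz":0,"tx":0,"ty":0,"tz":-0.002,"claw":0},{"wx":0,"wy":0,"wz":0,"tx":0,"ty":0,"tz":-0.001,"claw":0},{"wx":0,"wy":0,"wz":0,"tx":0,"ty":0,"tz":0,"claw":0}]}}

```text
time_s: 3.78
tcp_pos: [0.5313, -0.0469, 0.0969]
eef_rot: [-0.481, 0.48, -0.518, 0.519]
contact_force: [-2.5, -0.4, 7.1]
gripper_width: 0.0001
```

Emit:
{"api": "servo_tool", "payload": {"motion": [{"wx":0,"wy":0,"wz":0,"tx":0,"ty":0,"tz":-0.002,"claw":0},{"wx":0,"wy":0,"wz":0,"tx":0,"ty":0,"tz":-0.001,"claw":0},{"wx":0,"wy":0,"wz":0,"tx":0,"ty":0,"tz":0,"claw":0}]}}

```text
time_s: 4.03
tcp_pos: [0.5313, -0.0469, 0.0942]
eef_rot: [-0.481, 0.48, -0.518, 0.519]
contact_force: [-2.6, -0.9, 7.1]
gripper_width: -0.0002
```

Emit:
{"api": "servo_tool", "payload": {"motion": [{"wx":0,"wy":0,"wz":0,"tx":0,"ty":0.001,"tz":-0.0005,"claw":0},{"wx":0,"wy":0,"wz":0,"tx":0.0001,"ty":0.0015,"tz":0,"claw":0},{"wx":0,"wy":0,"wz":0,"tx":0.0001,"ty":0.0015,"tz":0,"claw":0}]}}

```text
time_s: 4.28
tcp_pos: [0.5316, -0.0434, 0.0941]
eef_rot: [-0.481, 0.481, -0.517, 0.52]
contact_force: [-3.0, -1.2, 8.5]
gripper_width: 0.0001
```

Emit:
{"api": "servo_tool", "payload": {"motion": [{"wx":0,"wy":0,"wz":0,"tx":0.0001,"ty":0.002,"tz":0,"claw":0},{"wx":0,"wy":0,"wz":0,"tx":0.0001,"ty":0.002,"tz":0,"claw":0},{"wx":0,"wy":0,"wz":0,"tx":0.0002,"ty":0.002,"tz":0,"claw":0},{"wx":0,"wy":0,"wz":0,"tx":0.0002,"ty":0.002,"tz":0,"claw":0},{"wx":0,"wy":0,"wz":0,"tx":0.0002,"ty":0.002,"tz":0,"claw":0}]}}

```text
time_s: 4.7
tcp_pos: [0.5323, -0.0333, 0.094]
eef_rot: [-0.481, 0.481, -0.517, 0.519]
contact_force: [-3.5, -1.1, 9.1]
gripper_width: 0.0002
```

```bash
python3 - <<'E'
from h import *
s=ctrl.read_state();print(s["tcp_pos"],s["contact_force"])
r=ctrl.read_camera("side");a=r["frame"][130:260,210:330]
cv2.imwrite("pics/s2z.png",cv2.resize(a,None,fx=4.6,fy=4.6,interpolation=cv2.INTER_CUBIC))
E
```

```text
[ 0.53230951 -0.03327349  0.0940451 ] [-3.47890171 -1.13836238  9.06618992]
```

View pics/s2z.png

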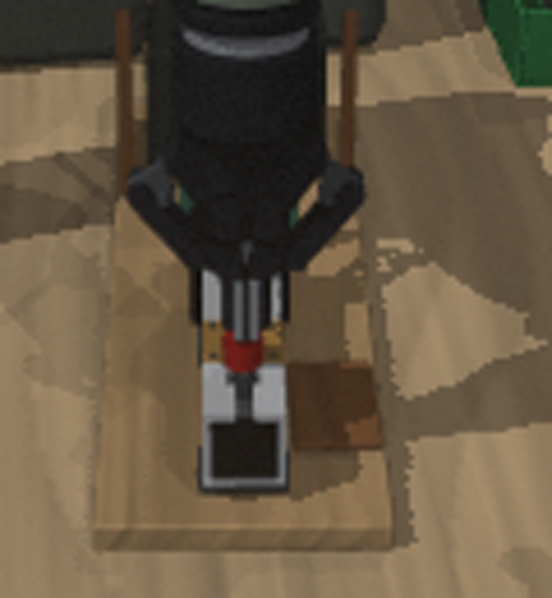

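Emit:
{"api": "servo_tool", "payload": {"motion": [{"wx":0,"wy":0,"wz":0,"tx":0.0001,"ty":0.002,"tz":0,"claw":0},{"wx":0,"wy":0,"wz":0,"tx":0.0002,"ty":0.002,"tz":0,"claw":0},{"wx":0,"wy":0,"wz":0,"tx":0.0001,"ty":0.002,"tz":0,"claw":0},{"wx":0,"wy":0,"wz":0,"tx":0.0002,"ty":0.002,"tz":0,"claw":0},{"wx":0,"wy":0,"wz":0,"tx":0.0001,"ty":0.002,"tz":0,"claw":0},{"wx":0,"wy":0,"wz":0,"tx":0,"ty":0,"tz":0,"claw":0},{"wx":0,"wy":0,"wz":0,"tx":0,"ty":0,"tz":0.01,"claw":0},{"wx":0,"wy":0,"wz":0,"tx":0,"ty":0,"tz":0.015,"claw":0},{"wx":0,"wy":0,"wz":0,"tx":-0.0015,"ty":-0.02,"tz":0,"claw":0},{"wx":0,"wy":0,"wz":0,"tx":-0.0015,"ty":-0.02,"tz":0,"claw":0},{"wx":0,"wy":0,"wz":0,"tx":0,"ty":0,"tz":0,"claw":0}]}}

```text
time_s: 5.67
tcp_pos: [0.5298, -0.0651, 0.1181]
eef_rot: [-0.48, 0.48, -0.518, 0.52]
contact_force: [0.4, 0.5, -0.3]
gripper_width: 0.0005
```

```bash
python3 - <<'E'
from h import *
s=ctrl.read_state();print(s["tcp_pos"],s["contact_force"])
for c,(y0,y1,x0,x1) in dict(side=(130,260,210,330),top=(165,245,140,290)).items():
  r=ctrl.read_camera(c);a=r["frame"][y0:y1,x0:x1]
  cv2.imwrite(f"pics/{c}3z.png",cv2.resize(a,None,fx=4.6,fy=4.6,interpolation=cv2.INTER_CUBIC))
  print(ctrl.pinpoint(c,"button_top")[:1])
E
```

```text
[ 0.52981235 -0.06508538  0.11813813] [ 0.43040438  0.50972268 -0.34261697]
[{'point': [0.3431, -0.297, 0.0022], 'score': 0.72}]
[]
```

View pics/side3z.png

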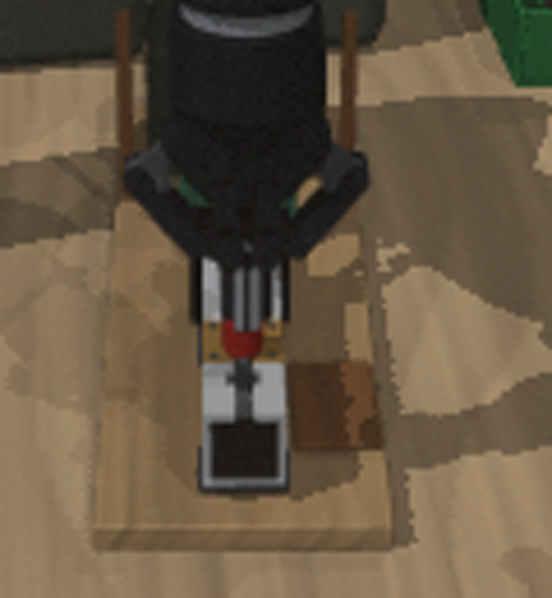

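View pics/top3z.png

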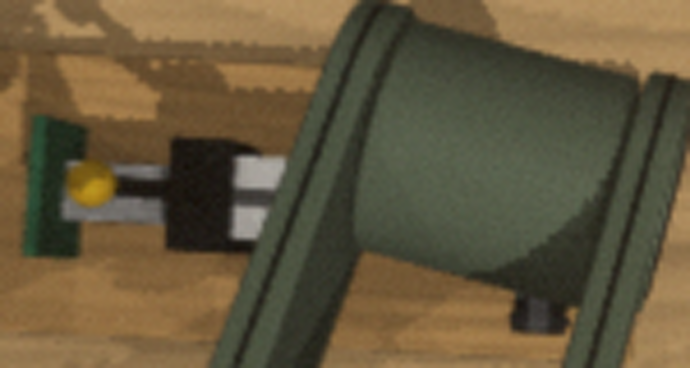

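Emit:
{"api": "servo_tool", "payload": {"motion": [{"wx":0,"wy":0,"wz":0,"tx":0,"ty":0,"tz":-0.012,"claw":0},{"wx":0,"wy":0,"wz":0,"tx":0,"ty":0,"tz":-0.012,"claw":0},{"wx":0,"wy":0,"wz":0,"tx":0,"ty":0,"tz":-0.007,"claw":0},{"wx":0,"wy":0,"wz":0,"tx":0.0002,"ty":0.004,"tz":0,"claw":0},{"wx":0,"wy":0,"wz":0,"tx":0.0003,"ty":0.004,"tz":0,"claw":0},{"wx":0,"wy":0,"wz":0,"tx":0.0003,"ty":0.004,"tz":0,"claw":0},{"wx":0,"wy":0,"wz":0,"tx":0.0002,"ty":0.002,"tz":0,"claw":0},{"wx":0,"wy":0,"wz":0,"tx":0,"ty":0,"tz":0,"claw":0}]}}

```text
time_s: 6.53
tcp_pos: [0.5306, -0.0476, 0.0863]
eef_rot: [-0.481, 0.481, -0.518, 0.518]
contact_force: [-0.7, 0.1, 0.2]
gripper_width: 0.0001
```

Emit:
{"api": "servo_tool", "payload": {"motion": [{"wx":0,"wy":0,"wz":0,"tx":0.0001,"ty":0.001,"tz":0,"claw":0},{"wx":0,"wy":0,"wz":0,"tx":0.0001,"ty":0.001,"tz":0,"claw":0},{"wx":0,"wy":0,"wz":0,"tx":0.0001,"ty":0.001,"tz":0,"claw":0},{"wx":0,"wy":0,"wz":0,"tx":0,"ty":0.001,"tz":0,"claw":0},{"wx":0,"wy":0,"wz":0,"tx":0.0001,"ty":0.001,"tz":0,"claw":0},{"wx":0,"wy":0,"wz":0,"tx":0.0001,"ty":0.001,"tz":0,"claw":0}]}}

```text
time_s: 7.03
tcp_pos: [0.5305, -0.0422, 0.0858]
eef_rot: [-0.481, 0.481, -0.518, 0.518]
contact_force: [-0.0, 0.2, -0.5]
gripper_width: 0.0002
```

Emit:
{"api": "servo_tool", "payload": {"motion": [{"wx":0,"wy":0,"wz":0,"tx":0.0001,"ty":0.001,"tz":0,"claw":0},{"wx":0,"wy":0,"wz":0,"tx":0.0001,"ty":0.001,"tz":0,"claw":0},{"wx":0,"wy":0,"wz":0,"tx":0.0001,"ty":0.001,"tz":0,"claw":0}]}}

```text
time_s: 7.28
tcp_pos: [0.5309, -0.0404, 0.0858]
eef_rot: [-0.48, 0.482, -0.518, 0.519]
contact_force: [-1.1, -5.8, 0.1]
gripper_width: -0.0003
```

Emit:
{"api": "servo_tool", "payload": {"motion": [{"wx":0,"wy":0,"wz":0,"tx":0.0001,"ty":0.001,"tz":0,"claw":0},{"wx":0,"wy":0,"wz":0,"tx":0.0001,"ty":0.001,"tz":0,"claw":0},{"wx":0,"wy":0,"wz":0,"tx":0.0001,"ty":0.001,"tz":0,"claw":0}]}}

```text
time_s: 7.53
tcp_pos: [0.5311, -0.037, 0.0859]
eef_rot: [-0.481, 0.481, -0.518, 0.519]
contact_force: [-0.7, -4.0, 0.4]
gripper_width: 0.0001
```

Emit:
{"api": "servo_tool", "payload": {"motion": [{"wx":0,"wy":0,"wz":0,"tx":0.0001,"ty":0.001,"tz":0,"claw":0},{"wx":0,"wy":0,"wz":0,"tx":0.0001,"ty":0.001,"tz":0,"claw":0},{"wx":0,"wy":0,"wz":0,"tx":0.0001,"ty":0.001,"tz":0,"claw":0},{"wx":0,"wy":0,"wz":0,"tx":0.0001,"ty":0.001,"tz":0,"claw":0}]}}

```text
time_s: 7.87
tcp_pos: [0.5316, -0.0321, 0.0859]
eef_rot: [0.481, -0.481, 0.518, -0.518]
contact_force: [-0.5, -4.0, 1.6]
gripper_width: -0.0001
```

Emit:
{"api": "servo_tool", "payload": {"motion": [{"wx":0,"wy":0,"wz":0,"tx":0.0001,"ty":0.001,"tz":0,"claw":0},{"wx":0,"wy":0,"wz":0,"tx":0.0001,"ty":0.001,"tz":0,"claw":0}]}}

```text
time_s: 8.03
tcp_pos: [0.5318, -0.0299, 0.086]
eef_rot: [0.481, -0.481, 0.518, -0.518]
contact_force: [-0.6, -3.9, 1.6]
gripper_width: -0.0
```

Close to the expected catch; one millimetre at a time now.

Emit:
{"api": "servo_tool", "payload": {"motion": [{"wx":0,"wy":0,"wz":0,"tx":0.0001,"ty":0.001,"tz":0,"claw":0}]}}

```text
time_s: 8.12
tcp_pos: [0.532, -0.0285, 0.0858]
eef_rot: [0.481, -0.48, 0.519, -0.518]
contact_force: [0.5, -1.8, 0.7]
gripper_width: 0.0007
```

Emit:
{"api": "servo_tool", "payload": {"motion": [{"wx":0,"wy":0,"wz":0,"tx":0.0001,"ty":0.001,"tz":0,"claw":0}]}}

```text
time_s: 8.2
tcp_pos: [0.5321, -0.0275, 0.0858]
eef_rot: [0.481, -0.48, 0.519, -0.518]
contact_force: [1.0, -1.8, 1.0]
gripper_width: -0.0
```

Emit:
{"api": "servo_tool", "payload": {"motion": [{"wx":0,"wy":0,"wz":0,"tx":0,"ty":-0.005,"tz":0,"claw":0},{"wx":0,"wy":0,"wz":0,"tx":-0.001,"ty":-0.02,"tz":0,"claw":0},{"wx":0,"wy":0,"wz":0,"tx":-0.001,"ty":-0.02,"tz":0.01,"claw":0},{"wx":0,"wy":0,"wz":0,"tx":0,"ty":0,"tz":0.04,"claw":0},{"wx":0,"wy":0,"wz":0,"tx":0,"ty":0,"tz":0.04,"claw":0},{"wx":0,"wy":0,"wz":0,"tx":0,"ty":0,"tz":0.04,"claw":0},{"wx":0,"wy":0,"wz":0,"tx":0,"ty":0,"tz":0,"claw":0}]}}

```text
time_s: 8.78
tcp_pos: [0.5357, -0.0746, 0.2254]
eef_rot: [-0.484, 0.477, -0.513, 0.524]
contact_force: [1.7, -0.7, 1.0]
gripper_width: -0.0003
```

```bash
python3 - <<'E'
from h import *
s=ctrl.read_state();print(s["tcp_pos"],s["contact_force"])
for c,(y0,y1,x0,x1) in dict(side=(130,260,210,330),top=(165,245,140,290)).items():
  r=ctrl.read_camera(c);a=r["frame"][y0:y1,x0:x1]
  cv2.imwrite(f"pics/{c}4z.png",cv2.resize(a,None,fx=4.6,fy=4.6,interpolation=cv2.INTER_CUBIC))
  for l in("button_top","lever_ball"):print(ctrl.pinpoint(c,l)[:2])
E
```

```text
[ 0.53574863 -0.07459058  0.22540533] [ 1.7268242  -0.66161027  0.95906812]
[{'point': [0.5324, -0.0041, 0.1058], 'score': 0.65}]
[{'point': [0.5407, 0.1669, 0.1447], 'score': 0.54}]
[{'point': [0.6783, -0.3924, 0.0049], 'score': 0.48}]
[{'point': [0.5446, 0.1648, 0.1455], 'score': 0.72}]
```

View pics/side4z.png

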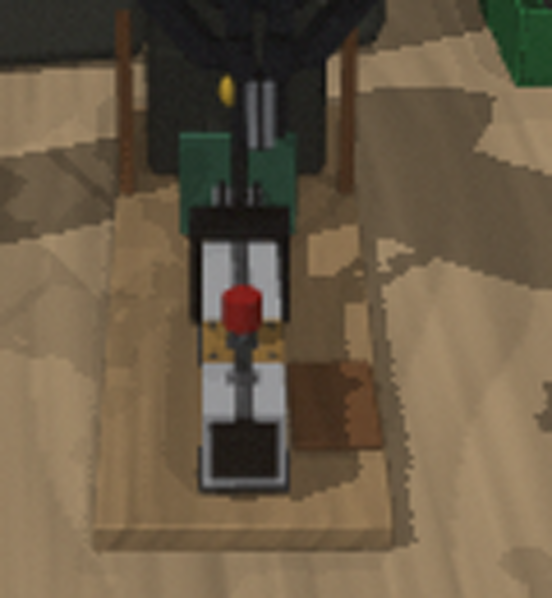

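View pics/top4z.png

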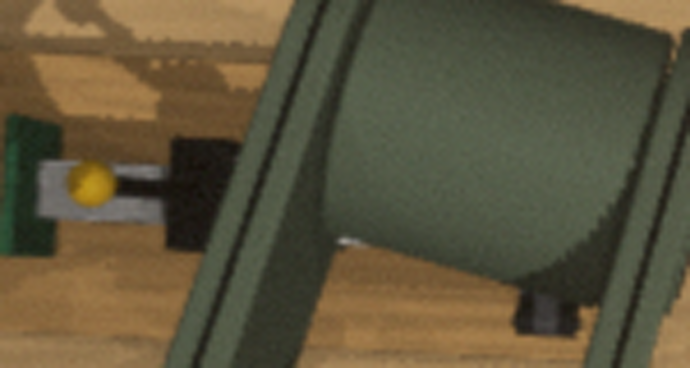

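```bash
python3 - <<'E'
from h import *
r=ctrl.read_camera("side")
f=r["frame"].astype(int)
def cen(f):
    m=((f[...,2]>110)&(f[...,1]<60)&(f[...,0]<60))[160:230,240:290]
    ys,xs=np.nonzero(m);return xs.mean()+240,ys.mean()+160,ys.min()+160,ys.max()+160,len(xs)
print(cen(f));
print(cen(cv2.imread("pics/side0.png").astype(int)))
b0=np.array([.5303,-.0445,.094]);u=np.array([.075,.997,0])
for d,p in((0,0),(.036,0),(.0375,0),(.039,0),(.0375,.007),(.036,.007)): print(d,p,proj(r,b0+u*d-[0,0,p]))
E
```

```text
(np.float64(262.1034482758621), np.float64(193.9310344827586), np.int64(192), np.int64(196), 29)<stdin>:6: RuntimeWarning: Mean of empty slice.
  ret = ret.dtype.type(ret / rcount)
Traceback (most recent call last):
ValueError: zero-size array to reduction operation minimum which has no identity
```

```bash
python3 - <<'E'
from h import *
r=ctrl.read_camera("side")
def cen(f):
    f=f.astype(int)
    m=((f[...,2]>70)&(f[...,2]>3*f[...,1])&(f[...,2]>3*f[...,0]))[180:230,245:275]
    ys,xs=np.nonzero(m);return xs.mean()+245,ys.mean()+180,ys.min()+180,ys.max()+180,len(xs)
print(cen(r["frame"]),cen(cv2.imread("pics/side0.png")))
b0=np.array([.5303,-.0445,.094]);u=np.array([.075,.997,0])
for d,p in((0,0),(.036,0),(.0375,0),(.039,0),(.0375,.007),(.036,.007)): print(d,p,proj(r,b0+u*d-[0,0,p]))
E
```

```text
(np.float64(262.1904761904762), np.float64(196.6031746031746), np.int64(192), np.int64(201), 63) (np.float64(262.9516129032258), np.float64(204.06451612903226), np.int64(200), np.int64(209), 62)
0 0 [[262.68679541 204.34678354]]
0.036 0 [[262.55413487 197.21702849]]
0.0375 0 [[262.54874841 196.92716999]]
0.039 0 [[262.54337294 196.63787435]]
0.0375 0.007 [[262.54636099 199.35603634]]
0.036 0.007 [[262.55173551 199.64749041]]
```

Emit:
{"api": "servo_tool", "payload": {"motion": [{"wx":0,"wy":0,"wz":0,"tx":0.0015,"ty":0.032,"tz":0.005,"claw":0},{"wx":0,"wy":0,"wz":0,"tx":0.0015,"ty":0.032,"tz":0,"claw":0},{"wx":0,"wy":0,"wz":0,"tx":0.0015,"ty":0.032,"tz":0,"claw":0},{"wx":0,"wy":0,"wz":0,"tx":0.0015,"ty":0.032,"tz":0,"claw":0},{"wx":0,"wy":0,"wz":0,"tx":0.0015,"ty":0.032,"tz":0,"claw":0},{"wx":0,"wy":0,"wz":0,"tx":0.0015,"ty":0.032,"tz":0,"claw":0},{"wx":0,"wy":0,"wz":0,"tx":0.0015,"ty":0.032,"tz":0,"claw":0},{"wx":0,"wy":0,"wz":0,"tx":0.0015,"ty":0.032,"tz":0,"claw":0},{"wx":0,"wy":0,"wz":0,"tx":0.0015,"ty":0.032,"tz":0,"claw":0},{"wx":0,"wy":0,"wz":0,"tx":0,"ty":0,"tz":0,"claw":0},{"wx":0,"wy":0,"wz":0,"tx":0,"ty":0,"tz":0,"claw":0}]}}

```text
time_s: 10.1
tcp_pos: [0.5426, 0.2162, 0.2194]
eef_rot: [0.481, -0.483, 0.518, -0.517]
contact_force: [0.2, 0.2, 0.2]
gripper_width: -0.0002
```

```bash
python3 - <<'E'
from h import *
s=ctrl.read_state();print(s["tcp_pos"],s["contact_force"],rot(s).as_matrix().round(3)[:,1:])
for c,(y0,y1,x0,x1) in dict(side=(90,260,180,350),top=(150,260,90,290)).items():
  r=ctrl.read_camera(c);a=r["frame"][y0:y1,x0:x1]
  cv2.imwrite(f"pics/{c}5z.png",cv2.resize(a,None,fx=3.5,fy=3.5,interpolation=cv2.INTER_CUBIC))
E
```

```text
[0.54259852 0.2162049  0.21941146] [0.2206627  0.20578578 0.24250927] [[-0.002  0.997]
 [-0.001 -0.072]
 [-1.    -0.002]]
```

View pics/side5z.png

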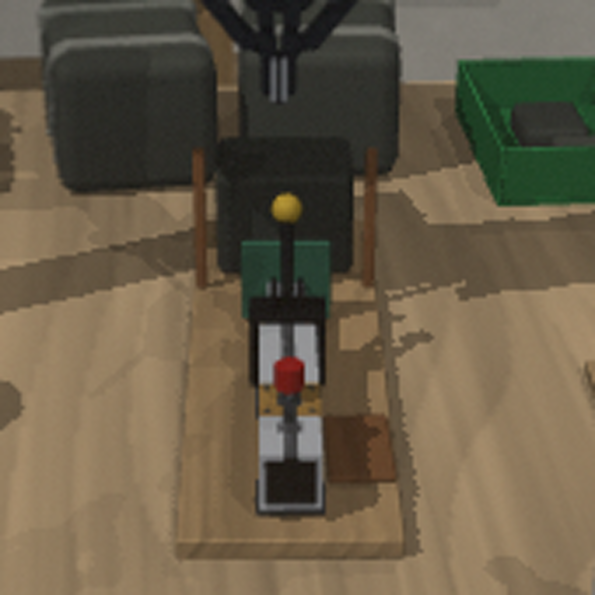

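View pics/top5z.png

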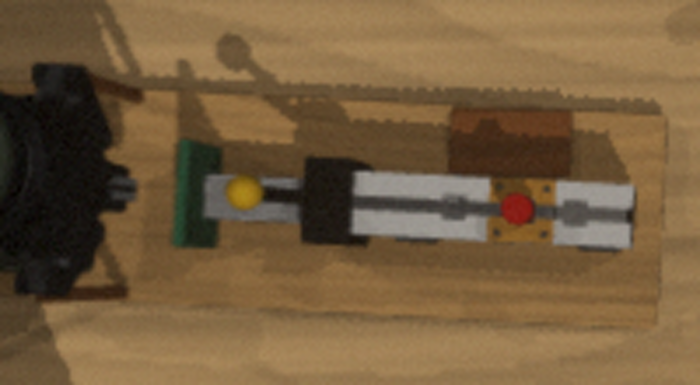

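Emit:
{"api": "servo_tool", "payload": {"motion": [{"wx":0,"wy":0,"wz":0,"tx":0.004,"ty":0,"tz":-0.025,"claw":0},{"wx":0,"wy":0,"wz":0,"tx":0,"ty":0,"tz":-0.03,"claw":0},{"wx":0,"wy":0,"wz":0,"tx":0,"ty":0,"tz":-0.027,"claw":0},{"wx":0,"wy":0,"wz":0,"tx":0,"ty":-0.01,"tz":0,"claw":0},{"wx":0,"wy":0,"wz":0,"tx":0,"ty":-0.01,"tz":0,"claw":0},{"wx":0,"wy":0,"wz":0,"tx":-0.001,"ty":-0.01,"tz":0,"claw":0},{"wx":0,"wy":0,"wz":0,"tx":-0.001,"ty":-0.01,"tz":0,"claw":0},{"wx":0,"wy":0,"wz":0,"tx":-0.001,"ty":-0.01,"tz":0,"claw":0}]}}

```text
time_s: 10.87
tcp_pos: [0.5466, 0.164, 0.142]
eef_rot: [-0.483, 0.479, -0.518, 0.52]
contact_force: [0.5, 3.0, 1.9]
gripper_width: -0.0
```

Emit:
{"api": "servo_tool", "payload": {"motion": [{"wx":0,"wy":0,"wz":0,"tx":-0.001,"ty":-0.008,"tz":-0.001,"claw":0},{"wx":0,"wy":0,"wz":0,"tx":-0.001,"ty":-0.008,"tz":0,"claw":0},{"wx":0,"wy":0,"wz":0,"tx":-0.0005,"ty":-0.008,"tz":0,"claw":0},{"wx":0,"wy":0,"wz":0,"tx":-0.0005,"ty":-0.006,"tz":0,"claw":0},{"wx":0,"wy":0,"wz":0,"tx":-0.0005,"ty":-0.006,"tz":0,"claw":0},{"wx":0,"wy":0,"wz":0,"tx":0,"ty":0,"tz":0,"claw":0}]}}

```text
time_s: 11.37
tcp_pos: [0.5404, 0.1273, 0.1373]
eef_rot: [0.48, -0.481, 0.519, -0.519]
contact_force: [0.5, 0.3, 1.1]
gripper_width: -0.0001
```

Emit:
{"api": "servo_tool", "payload": {"motion": [{"wx":0,"wy":0,"wz":0,"tx":0,"ty":-0.003,"tz":0,"claw":0},{"wx":0,"wy":0,"wz":0,"tx":0,"ty":-0.003,"tz":0,"claw":0},{"wx":0,"wy":0,"wz":0,"tx":0,"ty":-0.002,"tz":0,"claw":0}]}}

```text
time_s: 11.62
tcp_pos: [0.5403, 0.1208, 0.1372]
eef_rot: [0.481, -0.481, 0.519, -0.518]
contact_force: [-0.4, 2.1, -1.5]
gripper_width: 0.0
```

Emit:
{"api": "servo_tool", "payload": {"motion": [{"wx":0,"wy":0,"wz":0,"tx":0,"ty":-0.002,"tz":0,"claw":0},{"wx":0,"wy":0,"wz":0,"tx":0,"ty":-0.002,"tz":0,"claw":0},{"wx":0,"wy":0,"wz":0,"tx":0,"ty":-0.002,"tz":0,"claw":0}]}}

```text
time_s: 11.87
tcp_pos: [0.5408, 0.1149, 0.1376]
eef_rot: [0.481, -0.481, 0.518, -0.518]
contact_force: [-0.6, 1.5, -1.5]
gripper_width: 0.0001
```

Emit:
{"api": "servo_tool", "payload": {"motion": [{"wx":0,"wy":0,"wz":0,"tx":0,"ty":-0.0015,"tz":0,"claw":0},{"wx":0,"wy":0,"wz":0,"tx":0,"ty":-0.001,"tz":0,"claw":0}]}}

```text
time_s: 12.03
tcp_pos: [0.5409, 0.113, 0.1377]
eef_rot: [0.481, -0.48, 0.519, -0.518]
contact_force: [-0.5, 6.0, -1.8]
gripper_width: 0.0
```

Emit:
{"api": "servo_tool", "payload": {"motion": [{"wx":0,"wy":0,"wz":0,"tx":0,"ty":0.008,"tz":0,"claw":0},{"wx":0,"wy":0,"wz":0,"tx":0,"ty":0.03,"tz":0,"claw":0},{"wx":0,"wy":0,"wz":0,"tx":0,"ty":0.03,"tz":0.01,"claw":0},{"wx":0,"wy":0,"wz":0,"tx":0,"ty":0.03,"tz":0.03,"claw":0},{"wx":0,"wy":0,"wz":0,"tx":0,"ty":0,"tz":0.04,"claw":0},{"wx":0,"wy":0,"wz":0,"tx":0,"ty":0,"tz":0.03,"claw":0},{"wx":0,"wy":0,"wz":0,"tx":0,"ty":0,"tz":0,"claw":0},{"wx":0,"wy":0,"wz":0,"tx":0,"ty":0,"tz":0,"claw":0}]}}

```text
time_s: 12.7
tcp_pos: [0.5431, 0.2102, 0.251]
eef_rot: [-0.483, 0.479, -0.516, 0.52]
contact_force: [-0.6, -0.6, -0.5]
gripper_width: -0.0001
```

```bash
python3 - <<'E'
from h import *
s=ctrl.read_state();print(s["tcp_pos"],s["contact_force"])
for c,(y0,y1,x0,x1) in dict(side=(90,260,180,350),top=(150,260,90,290)).items():
  r=ctrl.read_camera(c);a=r["frame"][y0:y1,x0:x1]
  cv2.imwrite(f"pics/{c}6z.png",cv2.resize(a,None,fx=3.5,fy=3.5,interpolation=cv2.INTER_CUBIC))
  for l in("button_top","lever_ball"):print(c,l,ctrl.pinpoint(c,l)[:2])
  for L in(1.1,1.3):
    d=.065*np.sin(L-.65);print(L,proj(r,[.5435-.075*d,.128-.997*d,.094+.065*np.cos(L-.65)]))
E
```

```text
[0.54308812 0.21024977 0.25099807] [-0.55701834 -0.5979044  -0.51706662]
side button_top [{'point': [0.5349, -0.0048, 0.1087], 'score': 0.62}]
side lever_ball [{'point': [0.537, 0.0924, 0.1441], 'score': 0.66}]
1.1 [[262.29037649 157.73395365]]
1.3 [[262.32401649 161.86761654]]
top button_top [{'point': [0.5861, 0.0101, 0.014], 'score': 0.53}, {'point': [0.5355, -0.0058, 0.1014], 'score': 0.38}]
top lever_ball [{'point': [0.5346, 0.0922, 0.1413], 'score': 0.53}]
1.1 [[187.26232931 205.27966937]]
1.3 [[192.86743476 205.7212336 ]]
```

View pics/side6z.png

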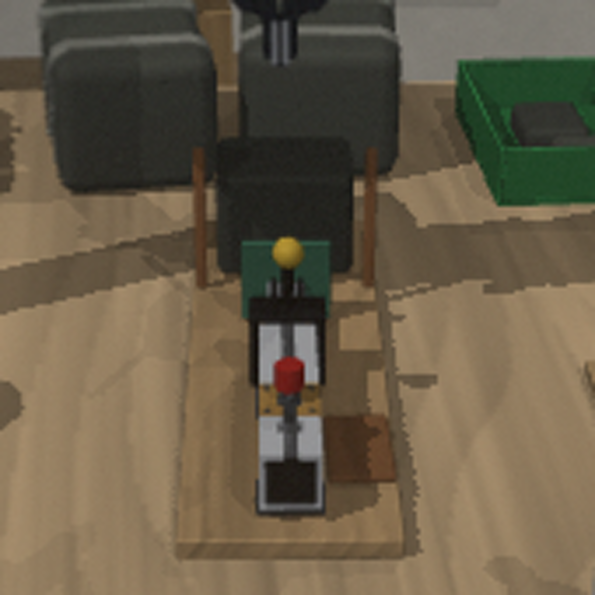

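View pics/top6z.png

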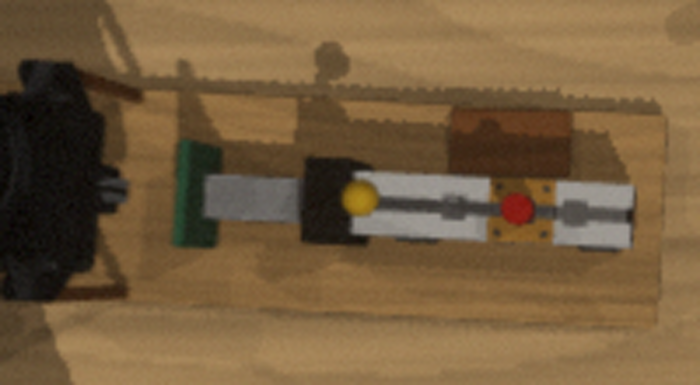

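```bash
python3 - <<'E'
from workcell import ctrl
print(ctrl.finish_job())
E
```

```text
the job is handed in; nothing more can be done
None
```

The length stop is set in the brass-plate hole, the clamp lever is over at its stop, and the job is handed in at about 13 s of the 48 s. No verdict was reported.

**What I did:** I pressed the button about 10 mm down with the shut fingers and slid the tube about 23 mm outwards. I then let go and pushed the side of the button in 1 mm steps. The push held at about 4 to 6 N and fell to 1.8 N as the button caught, so I stopped there. Then I swung the lever over until the force rose to 6 N at its stop.

**Last checks:**
- **Button and tube:** in both pictures the button is up in the brass plate, with the tube about 37.5 mm out.
- **Lever:** the ball lies within about a pixel of where 1.3 rad should put it, in both cameras.
- **Robot:** it stands clear, with the measured force near zero.
- **Other things:** the rib looks unmoved beside the tube. My last pictures were cropped to the slicer, so I did not check the mug, jar, bottle, batten, brush or ring, though the arm did not go near them.

**What disagreed:** the top camera's best guess for the button was a false one near the rib. Its second guess, the side camera and the pictures agree with each other.

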